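# Sort the shoe heels into their trays

### The arm

A 7-joint arm with a two-finger parallel gripper is mounted at the origin on the work surface. World frame = base frame: x ahead of the robot, y to its left, z up, the work surface at z = 0. Lengths are in m, angles in rad, forces in N, time in s.
With the tool pointing down it reaches from about 0.425 to 0.875 m from the base axis. Payload 4.7 kg.
Tool frame: the origin (TCP) lies midway between the tips of the shut fingers; the grasp point (between the pads) lies 19 mm behind it; z points along the fingers, y is the line along which they close (so a half turn about z gives the same grasp; the last joint's range is limited). The gripper opens to 87 mm and grips with 3 to 60 N. Pads are 19 mm wide; open, the fingers measure 117 mm over their backs; the gripper's body (75 mm by 190 mm) begins 51 mm behind the grasp point.
Start: joints at [1.271, 0.321, -0.07, 1.45, 0.023, 1.371, -0.057], TCP at [0.201, -0.618, 0.189] pointing down, gripper open.
Joint ranges: [-2.86, 2.86], [-0.3, 2.09], [-1.38, 1.24], [0.06, 2.45], [-1.56, 4.7], [0.09, 2.05], [-2.69, 2.69]. Speed limits (rad/s): [2.57, 2.57, 3.14, 3.14, 3.14, 3.14, 3.14].

### API

Orientations are given as a rotation vector (axis times angle).
In Python, from bench import ctrl gives the robot as it stands. The module is installed in compiled form; this text tells all that it offers.
- The arm moves only by the shell command python3 -m handwheel 'ROWS' [FORCE]. ROWS is JSON, a list of rows, each a list of 7 numbers: the finger opening in m, from 0 to 0.087, then the shift along the tool's x, y, z in m, then the turn, a rotation vector about the tool's x, y, z in degrees. A call has 1 to 12 rows; each row shifts and turns the commanded pose from where the row before left it, along the tool's axes as they then stand; what a row does not reach is not made up. A row lasts 1/8 s, in which the tool goes at most 62.5 mm and 10.7 degrees, less where a joint would pass 70% of its speed; a pose out of reach is approached as far as the arm can. A call is refused whole if a number of a shift passes 0.0625 or a number of a turn 10.7, either way. A call with a gripper value outside its range is refused whole. The fingers move at their own pace and stop on an object; FORCE is the grip in N (left out, the last holds). Time passes only in rows, so rows that do not move let the fingers close. It gives the time, the measured TCP pose, the force, the opening and the grip force at its end, in the units of the state.
- ctrl.get_state(): the state, without advancing time (a new reading comes with each control period).
- ctrl.get_image(name): name is "scene" or "side" or "wrist"; returns (picture, depth): 420x560x3 uint8, blue, green, red; 420x560 float32, m along the optical axis (not along the pixel's ray), 0 where there is no reading.
- ctrl.camera_info(name): a dict with "intrinsics" (3x3 intrinsics, pixels), "D" ([k1, k2, p1, p2, k3] as OpenCV has them; the pictures are not rectified), "R" (3x3) and "t" (3): a world point X has camera coordinates R X + t. Camera axes: x right, y down, z forward; pixel columns grow to the right and rows downward; lengths in m; the calibration is good to about 2 mm. A picture is of the moment at which its call begins: read the wrist's pose just before it. camera_info takes no time and is no camera call; for the wrist camera it gives the pose at the moment of the call.
- ctrl.close_job(): hands the job in; it is judged then, once.
The state is a dict: "time": time; "joint_positions": joint angles; "qd": joint speeds; "joint_torque": joint torques, N m; "position": TCP position; "tool_rot": TCP orientation; "ft_force": force on the tool from outside, world axes, zero at the start; "torque": the same for the moment, N m; "grip_width": opening from 0.0 (shut) to 1.0 (fully open); "grip_force": force on a finger pad.
Only numpy, scipy, OpenCV 4.12 (cv2) and the standard library are available. Lean on these libraries where they do the work, as an engineer would, in place of code of your own. Each camera call takes 0.05 s, during which the arm holds its last target. There are 200 camera calls.

### The job

Sort the five loose shoe heels on the bench into the three plywood trays: each heel belongs in the tray whose fixed sample heel, mounted on the ledge behind the bay, has the same shape. Leave every heel standing upright on its rubber foot, flat on the floor of the bay, two standing in the same bay where a kind has two, and do not push away or tip over the glue jar or the roll of tape that stand between the trays.

Things in the scene. Friction and masses are not known exactly. Their poses are not given: they have to be found in the camera images.
- block_heel_a: Loose beige plastic shoe heel with a black 6 mm rubber foot at the bottom, flat top, standing on the bench; plain rectangular block, vertical sides, 46 mm long (its x) by 36 mm wide (its y), 55 mm tall, about 60 g. Origin at the centre of the underside, z up. Identical to the other block heel.
- block_heel_b: Loose beige plastic shoe heel with a black 6 mm rubber foot at the bottom, flat top, standing on the bench; plain rectangular block, vertical sides, 46 mm long (its x) by 36 mm wide (its y), 55 mm tall, about 60 g. Origin at the centre of the underside, z up. Identical to the other block heel.
- round_heel_a: Loose beige plastic shoe heel with a black 6 mm rubber foot at the bottom, flat top, standing on the bench; plain upright cylinder of 40 mm diameter, 55 mm tall, about 55 g. Origin at the centre of the underside, z up. Identical to the other round heel.
- round_heel_b: Loose beige plastic shoe heel with a black 6 mm rubber foot at the bottom, flat top, standing on the bench; plain upright cylinder of 40 mm diameter, 55 mm tall, about 55 g. Origin at the centre of the underside, z up. Identical to the other round heel.
- low_heel: Loose beige plastic shoe heel with a black 6 mm rubber foot at the bottom, flat top, standing on the bench; low D-shaped heel: 52 mm long (its x), 38 mm wide (its y), only 34 mm tall, flat end towards its -x, half-round end (radius 19 mm) towards its +x, about 45 g. Origin at the centre of the underside, z up.
- tray_block: Fixed plywood tray, open bay 128 (x) by 78 mm (y) outside, 120 by 70 inside, walls 22 mm high, floor 4 mm thick. A 10 mm high ledge at x 64 to 126 mm, at the end away from the robot, carries a fixed sample heel centred at x 95 mm: rectangular block, 55 mm tall; both block heels belong in this bay. Trays differ only in the sample. Origin: bay centre, bench height; x along the bay, z up.
- tray_round: Fixed plywood tray, open bay 128 (x) by 78 mm (y) outside, 120 by 70 inside, walls 22 mm high, floor 4 mm thick. A 10 mm high ledge at x 64 to 126 mm, at the end away from the robot, carries a fixed sample heel centred at x 95 mm: round, 55 mm tall; both round heels belong in this bay. Trays differ only in the sample. Origin: bay centre, bench height; x along the bay, z up.
- tray_low: Fixed plywood tray, open bay 128 (x) by 78 mm (y) outside, 120 by 70 inside, walls 22 mm high, floor 4 mm thick. A 10 mm high ledge at x 64 to 126 mm, at the end away from the robot, carries a fixed sample heel centred at x 95 mm: low D shape, 34 mm tall; the low heel belongs in this bay. Trays differ only in the sample. Origin: bay centre, bench height; x along the bay, z up.
- glue_jar: Bystander: loose glue jar with a black cap, 66 mm diameter, 60 mm tall, 0.3 kg, standing between two trays; origin at the centre of its underside. To be left alone.
- tape_roll: Bystander: loose roll of masking tape lying flat between two trays, 76 mm outer and 54 mm inner diameter, 22 mm high, 80 g; origin at the centre of its underside. To be left alone.
Not all that is in view belongs to the job. Leave any purple or red look-alike of the round_heel_a alone.

How it is judged:
At the end, for the whole second after the job is handed in: Each heel is in the bay of the tray with the same sample: its origin within 55 mm along the tray's x and 30 mm along its y of the bay's centre, its underside on the bay's floor (0 to 10 mm above the bench), upright within 0.15 rad and at rest (slower than 20 mm/s and 0.2 rad/s) (x of block_heel_a in the frame of tray_block between -0.055 and 0.055 m and y of block_heel_a in the frame of tray_block between -0.03 and 0.03 m and z of block_heel_a in the frame of tray_block between 0 and 0.01 m and angle between each of block_heel_a, block_heel_b, round_heel_a, round_heel_b, low_heel's own z axis and vertical below 0.15 rad and linear speed of each of block_heel_a, block_heel_b, round_heel_a, round_heel_b, low_heel below 0.02 m/s and angular speed of each of block_heel_a, block_heel_b, round_heel_a, round_heel_b, low_heel below 0.2 rad/s and x of block_heel_b in the frame of tray_block between -0.055 and 0.055 m and y of block_heel_b in the frame of tray_block between -0.03 and 0.03 m and z of block_heel_b in the frame of tray_block between 0 and 0.01 m and x of round_heel_a in the frame of tray_round between -0.055 and 0.055 m and y of round_heel_a in the frame of tray_round between -0.03 and 0.03 m and z of round_heel_a in the frame of tray_round between 0 and 0.01 m and x of round_heel_b in the frame of tray_round between -0.055 and 0.055 m and y of round_heel_b in the frame of tray_round between -0.03 and 0.03 m and z of round_heel_b in the frame of tray_round between 0 and 0.01 m and x of low_heel in the frame of tray_low between -0.055 and 0.055 m and y of low_heel in the frame of tray_low between -0.03 and 0.03 m and z of low_heel in the frame of tray_low between 0 and 0.01 m); the robot touches nothing.
It fails at once if the glue jar is pushed more than 30 mm or tipped over (distance of glue_jar from where it was at the start of the episode above 0.03 m or angle between glue_jar's own z axis and vertical above 0.5 rad).
It fails at once if the roll of tape is pushed more than 30 mm or tipped over (distance of tape_roll from where it was at the start of the episode above 0.03 m or angle between tape_roll's own z axis and vertical above 0.5 rad).
It also fails if it takes over 128 s, if anything falls off the work surface, if the arm or the gripper's body presses on something with over 40 N, if the wrist force passes 120 N, or if a joint passes its speed limit or range.

## Working session

There is one attempt and no reset: what is moved stays moved. The work goes in short steps, Python scripts to look and compute and a shell command to move; the robot and the scene stay as the last step left them, time stands still between calls to the robot, and variables do not carry over. Pictures are saved under pics/ and viewed, at most 14 in all, crops included, and the job is handed in when it is done.

```bash
mkdir -p pics; python3 - <<'E'
from bench import ctrl
import cv2,numpy as np
s=ctrl.get_state();print(s['time'],s['position'],s['tool_rot'],s['grip_width'])
for n in("scene","side"):
    p,d=ctrl.get_image(n);cv2.imwrite(f"pics/{n}0.png",p);np.savez(f"{n}0.npz",p=p,d=d)
    c=ctrl.camera_info(n);print(n,c, (d>0).mean())
E
```

```text
0.0 [ 0.20036295 -0.61770865  0.18758412] [-3.10120066e+00 -4.90596640e-01  6.55998554e-04] 0.9989062517699528
scene {'intrinsics': array([[466.75046953,   0.        , 280.4249771 ],
       [  0.        , 466.75046953, 215.42836572],
       [  0.        ,   0.        ,   1.        ]]), 'D': array([-0.07802063,  0.        ,  0.        ,  0.        ,  0.        ]), 'R': array([[ 7.30097431e-01,  6.83342711e-01,  6.93364853e-04],
       [ 3.78328536e-01, -4.03368619e-01, -8.33163415e-01],
       [-5.69056465e-01,  6.08552789e-01, -5.53026440e-01]]), 't': array([-0.41499328, -0.14511758,  1.25479853])} 0.9961437074829932
side {'intrinsics': array([[440.21703802,   0.        , 285.51060199],
       [  0.        , 440.21703802, 206.98093586],
       [  0.        ,   0.        ,   1.        ]]), 'D': array([-0.14037331,  0.        ,  0.        ,  0.        ,  0.        ]), 'R': array([[ 0.91347524, -0.40679905, -0.00880422],
       [-0.29180881, -0.6398762 , -0.71091917],
       [ 0.28356763,  0.65197621, -0.70321862]]), 't': array([-0.45084037,  0.22139131,  0.79256085])} 0.9959948979591837
```

View pics/scene0.png

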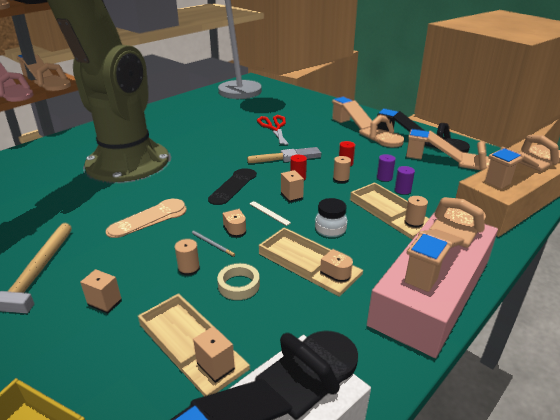

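View pics/side0.png

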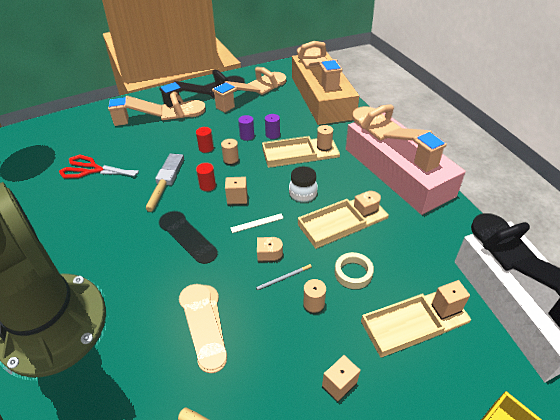

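The scene picture shows the loose beige heels: blocks at (292,186) and (100,290), rounds at (342,168) and (187,257), and the low D at (235,222). The tray with the block sample is at (185,335), the low one at (305,260) and the round one at (385,208). The red cylinders (299,166) and (347,152) and the purple ones (386,167) and (404,180) are look-alikes by colour, so I leave them alone. Next I measure everything with depth and calibration.

```bash
cat > h.py <<'E'
import cv2,numpy as np
from bench import ctrl
def cloud(n,p=None,d=None,c=None):
    if p is None: p,d=ctrl.get_image(n)
    c=c or ctrl.camera_info(n)
    v,u=np.mgrid[0:420,0:560]
    r=cv2.undistortPoints(np.stack([u,v],-1).reshape(-1,1,2).astype(float),c['intrinsics'],np.array(c['D'])).reshape(-1,2)
    z=d.reshape(-1,1)
    X=(np.c_[r*z,z]-c['t'])@c['R']
    X[z[:,0]==0]=np.nan
    return p,X.reshape(420,560,3)
def tops(n,p,X,zlo=.02,zhi=.075,amin=15):
    """connected blobs of beige pixels with height in range; top-face rectangle"""
    hsv=cv2.cvtColor(p,cv2.COLOR_BGR2HSV)
    m=(X[...,2]>zlo)&(X[...,2]<zhi)&(hsv[...,0]<22)&(hsv[...,1]>40)&(hsv[...,2]>60)
    k,l,st,ce=cv2.connectedComponentsWithStats(m.astype(np.uint8))
    for i in range(1,k):
        if st[i,4]<amin: continue
        P=X[l==i]; zt=np.percentile(P[:,2],95); T=P[abs(P[:,2]-zt)<.004]
        if len(T)<5: continue
        (cx,cy),(w,h),a=cv2.minAreaRect((T[:,:2]*1000).astype(np.float32))
        print(n,'px',ce[i].round(),'n',st[i,4],'ztop %.3f'%zt,'c %.1f %.1f'%(cx,cy),'wh %.0f %.0f a %.1f'%(w,h,a),'mean',(T[:,:2].mean(0)*1000).round(1))
E
python3 - <<'E'
from h import *
for n in("scene","side"):
    z=np.load(f"{n}0.npz");p,X=cloud(n,z['p'],z['d'])
    g=X[(abs(X[...,2])<.02)][:,2];print('bench z',np.median(g),g.std())
    print('heels');tops(n,p,X,.028,.075,60)
    print('rims');tops(n,p,X,.014,.028,100)
E
```

```text
bench z 0.0014633619730577132 0.004544587867446617
heels
scene px [294.  38.] n 1161 ztop 0.073 c -473.4 1253.6 wh 620 293 a 50.6 mean [-490.1 1225.2]
scene px [487.  94.] n 1839 ztop 0.073 c 564.6 1108.6 wh 509 261 a 36.0 mean [ 536.4 1074.5]
scene px [351. 111.] n 464 ztop 0.066 c 261.1 615.3 wh 74 48 a 27.5 mean [267.4 621.4]
scene px [379. 123.] n 209 ztop 0.066 c 399.9 600.3 wh 45 25 a 76.9 mean [405.6 602.4]
scene px [432. 143.] n 557 ztop 0.066 c 570.4 563.8 wh 81 48 a 59.7 mean [571.  564.9]
scene px [344. 157.] n 475 ztop 0.057 c 458.9 355.8 wh 38 134 a 29.3 mean [460.8 352.5]
scene px [482. 152.] n 152 ztop 0.067 c 699.0 627.7 wh 13 36 a 24.7 mean [700.7 626.7]
scene px [294. 174.] n 626 ztop 0.057 c 422.2 201.6 wh 53 141 a 36.5 mean [429.1 197.7]
scene px [507. 202.] n 1591 ztop 0.073 c 876.6 439.9 wh 258 105 a 53.4 mean [851.4 397.9]
scene px [416. 208.] n 442 ztop 0.067 c 719.5 255.7 wh 39 39 a 54.6 mean [720.3 254.5]
scene px [234. 218.] n 283 ztop 0.036 c 451.2 -14.8 wh 38 54 a 68.2 mean [451.4 -15.6]
scene px [186. 251.] n 470 ztop 0.057 c 480.2 -161.3 wh 38 40 a 60.4
[... 3684 characters left out ...]
ide px [155. 195.] n 134 ztop 0.019 c 272.4 255.5 wh 99 15 a 59.6 mean [270.3 249.8]
side px [347. 210.] n 275 ztop 0.026 c 644.9 23.1 wh 53 155 a 61.6 mean [676.1   6.4]
side px [330. 232.] n 152 ztop 0.021 c 591.5 -24.1 wh 63 148 a 62.8 mean [588.3 -23. ]
side px [269. 254.] n 112 ztop 0.027 c 445.4 -29.3 wh 8 50 a 79.6 mean [445.  -29.3]
side px [407. 309.] n 186 ztop 0.022 c 620.3 -246.6 wh 59 137 a 55.6 mean [ 629.3 -253.1]
side px [445. 310.] n 129 ztop 0.027 c 689.4 -288.9 wh 27 56 a 49.2 mean [ 689.1 -288.2]
side px [398. 338.] n 181 ztop 0.022 c 583.1 -298.6 wh 66 148 a 53.7 mean [ 577.8 -295.2]
side px [338. 389.] n 112 ztop 0.028 c 440.9 -333.8 wh 26 53 a 68.0 mean [ 436.7 -331.5]
```

```bash
cat > g.py <<'E'
# usage: g.py x y z yaw_of_tool_y_deg [rows] ; mm, deg. prints constant row (shift m, turn deg) from present pose
import sys,numpy as np
from scipy.spatial.transform import Rotation as Ro
from bench import ctrl
x,y,z,a=map(float,sys.argv[1:5]); s=ctrl.get_state()
R0=Ro.from_rotvec(s['tool_rot']); M=R0.as_matrix()
cur=np.degrees(np.arctan2(M[1,1],M[0,1])); tilt=np.degrees(np.arccos(-M[2,2]))
d=np.array([x,y,z])/1000-s['position']
da=(a-cur+90)%180-90
for alt in (da,da-180 if da>0 else da+180):
    n=int(sys.argv[5]) if len(sys.argv)>5 else max(1,int(np.ceil(max(abs(alt)/10,np.linalg.norm(d)/.045))))
    w=Ro.from_euler('z',180-0,degrees=True)  # flat tool: yaw up = -z turn
    S=sum(Ro.from_euler('z',-alt/n*k,degrees=True).as_matrix() for k in range(n))
    sh=np.linalg.solve(S,M.T@d)
    print('n',n,'row',sh.round(4),'turn z %.2f'%(-alt/n))
print('t %.1f'%s['time'],'pos',(1000*s['position']).round(1),'yaw %.1f tilt %.2f'%(cur,tilt),'q7 %.2f'%s['joint_positions'][6],'w %.1f'%(87*s['grip_width']),'gf %.1f'%s['grip_force'])
E
python3 g.py 448.7 -320 110 -71.7
python3 - <<'E'
import cv2
p=cv2.imread('pics/side0.png')[120:410,180:380]
cv2.imwrite('pics/crop.png',cv2.resize(p,None,fx=2,fy=2,interpolation=cv2.INTER_CUBIC))
E
```

```text
n 9 row [ 0.0365 -0.0228  0.0087] turn z -0.04
n 18 row [-0.0153 -0.03    0.0043] turn z 9.98
t 0.1 pos [ 200.4 -617.8  187.6] yaw -72.0 tilt 0.10 q7 -0.06 w 87.1 gf 0.0
```

View pics/crop.png

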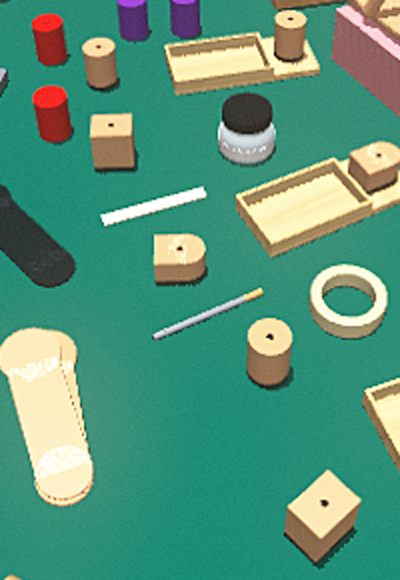

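The crop shows two beige cylinders at side pixels (230,152) and (315,295), two beige blocks at (236,190) and (342,377), and the beige D at (270,248). These fit the description. The two red cylinders at (204,140) and (206,177) are the wrong colour, so I leave them.

```bash
python3 -m handwheel '[[0.087,0.0365,-0.0228,0.0087,0,0,0],[0.087,0.0365,-0.0228,0.0087,0,0,0],[0.087,0.0365,-0.0228,0.0087,0,0,0],[0.087,0.0365,-0.0228,0.0087,0,0,0],[0.087,0.0365,-0.0228,0.0087,0,0,0],[0.087,0.0365,-0.0228,0.0087,0,0,0],[0.087,0.0365,-0.0228,0.0087,0,0,0],[0.087,0.0365,-0.0228,0.0087,0,0,0],[0.087,0.0365,-0.0228,0.0087,0,0,0],[0.087,0,0,0,0,0,0],[0.087,0,0,0,0,0,0]]' 20
python3 g.py 448.7 -320 29 -71.7
```

```text
time: 1.48
position: [0.4492, -0.3221, 0.1101]
tool_rot: [3.103, 0.491, -0.002]
ft_force: [-0.3, -0.5, -0.2]
grip_width: 1.003
grip_force: 0.0
n 2 row [ 0.0002 -0.0011  0.0405] turn z -0.16
n 18 row [-0.0002 -0.      0.0045] turn z 9.98
t 1.5 pos [ 449.2 -322.1  110.1] yaw -72.0 tilt 0.06 q7 -0.73 w 87.2 gf 0.0
```

```bash
python3 -m handwheel '[[0.087,0,-0.002,0.03,0,0,0],[0.087,0,0,0.03,0,0,0],[0.087,0,0,0.021,0,0,0],[0.087,0,0,0,0,0,0],[0.02,0,0,0,0,0,0],[0.02,0,0,0,0,0,0],[0.02,0,0,0,0,0,0],[0.02,0,0,0,0,0,0],[0.02,0,0,0,0,0,0],[0.02,0,0,0,0,0,0]]' 20
python3 g.py 448.7 -320 130 -71.7
```

```text
time: 2.72
position: [0.4491, -0.3198, 0.0294]
tool_rot: [3.103, 0.491, -0.0]
ft_force: [-0.2, 0.1, 0.1]
grip_width: 0.401
grip_force: 0.0
n 3 row [-0.0002  0.     -0.0335] turn z -0.10
n 18 row [ 0.      0.     -0.0056] turn z 9.98
t 2.7 pos [ 449.1 -319.8   29.4] yaw -72.0 tilt 0.00 q7 -0.76 w 34.9 gf 0.0
```

```bash
python3 -m handwheel '[[0.02,0,0,0,0,0,0],[0.02,0,0,0,0,0,0],[0.02,0,0,0,0,0,0],[0.02,0,0,-0.03,0,0,0],[0.02,0,0,-0.04,0,0,0],[0.02,0,0,-0.03,0,0,0],[0.02,0,0,0,0,0,0]]' 20
# target: tray_block centre (602,-273), axis -3.7 deg, x=+28 ; tool y at 86.3
python3 g.py 630 -274.8 130 86.3
```

```text
time: 3.6
position: [0.4509, -0.321, 0.1323]
tool_rot: [3.099, 0.49, 0.006]
ft_force: [-0.1, -0.4, -0.0]
grip_width: 0.227
grip_force: 0.0
n 5 row [ 0.0371 -0.0033  0.0006] turn z 4.34
n 16 row [0.0035 0.0159 0.0002] turn z -9.90
t 3.6 pos [ 450.9 -321.   132.3] yaw -72.0 tilt 0.33 q7 -0.73 w 19.8 gf 0.0
```

The fingers closed past the heel's width, so the grasp failed. I'll look at what is there.

```bash
python3 - <<'E'
from h import *
for n in ("side","scene"):
    p,X=cloud(n)
    cv2.imwrite(f'pics/{n}1.png',p)
    tops(n,p,X,.028,.075,60) if n=="side" else 0
a=cv2.imread('pics/scene1.png')[180:420,0:280];b=cv2.imread('pics/side1.png')[200:420,220:480]
a=cv2.resize(a,(440,400));b=cv2.resize(b,(350,400))
cv2.imwrite('pics/m1.png',np.hstack([a,b]))
E
```

```text
side px [176.  98.] n 156 ztop 0.067 c 417.6 633.8 wh 88 40 a 50.1 mean [416.5 633.5]
side px [222.  97.] n 170 ztop 0.062 c 526.6 555.3 wh 16 49 a 39.7 mean [530.2 552.6]
side px [124. 111.] n 230 ztop 0.064 c 249.6 610.5 wh 14 64 a 77.1 mean [250.2 608.5]
side px [204. 135.] n 237 ztop 0.056 c 436.4 395.8 wh 42 39 a 75.8 mean [435.7 395.6]
side px [230. 151.] n 133 ztop 0.053 c 474.3 303.0 wh 19 37 a 72.9 mean [474.2 302.3]
side px [205. 172.] n 272 ztop 0.055 c 396.1 248.4 wh 41 36 a 74.0 mean [395.6 247.6]
side px [236. 192.] n 185 ztop 0.053 c 439.0 152.6 wh 8 46 a 76.5 mean [438.7 153.2]
side px [448. 303.] n 369 ztop 0.063 c 688.3 -289.8 wh 28 57 a 48.0 mean [ 686.8 -287.3]
side px [308. 298.] n 70 ztop 0.053 c 462.4 -166.6 wh 3 20 a 20.5 mean [ 462.3 -166.8]
side px [341. 375.] n 829 ztop 0.056 c 447.2 -320.7 wh 47 36 a 17.4 mean [ 447.2 -320.9]
```

View pics/m1.png

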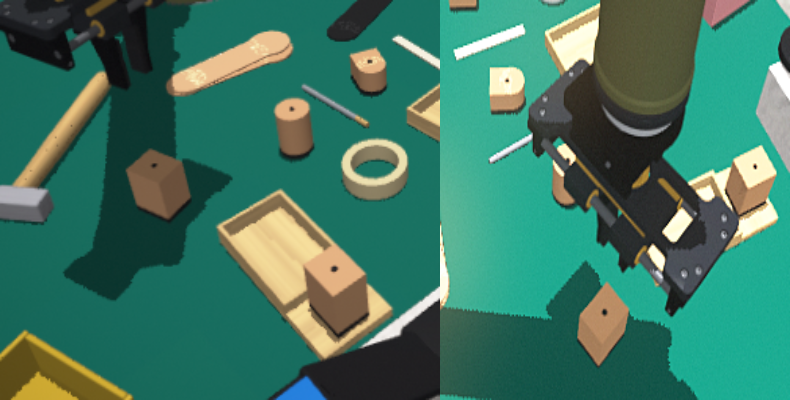

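The heel was not moved: it still stands at mosaic (155,185). The fingertips at mosaic (118,80) seem off to the side of it. I'll check where the reported TCP projects against where the tips appear.

```bash
python3 - <<'E'
from h import *
s=ctrl.get_state();M=cv2.Rodrigues(s['tool_rot'])[0];p0=s['position']
print(p0,M.round(3), s['joint_positions'])
out=[]
for n in("scene","side"):
    c=ctrl.camera_info(n);p=cv2.imread(f'pics/{n}1.png')
    pts=np.array([p0,p0-.019*M[:,2],p0-.07*M[:,2]])
    uv=cv2.projectPoints(pts,cv2.Rodrigues(c['R'])[0],c['t'],c['intrinsics'],np.array(c['D']))[0].reshape(-1,2)
    print(n,uv.round(0))
    for q in uv: cv2.drawMarker(p,tuple(int(v) for v in q),(0,0,255),0,8)
    x,y=uv[0].astype(int);x0=max(0,x-100);y0=max(0,y-130);out.append(cv2.resize(p[y0:y0+200,x0:x0+200],(400,400)));print(x0,y0)
cv2.imwrite('pics/m2.png',np.hstack(out))
w,d=ctrl.get_image('wrist');cv2.imwrite('pics/w1.png',w)
E
```

```text
[ 0.44885081 -0.31972663  0.12903612] [[ 0.951  0.309 -0.   ]
 [ 0.309 -0.951 -0.   ]
 [-0.    -0.    -1.   ]] [ 0.86292318  0.16653277 -0.32205789  1.768813    0.05625035  1.2154466
 -0.73157767]
scene [[ 89. 244.]
 [ 86. 235.]
 [ 78. 207.]]
0 114
side [[347. 349.]
 [348. 342.]
 [352. 324.]]
246 218
```

View pics/m2.png

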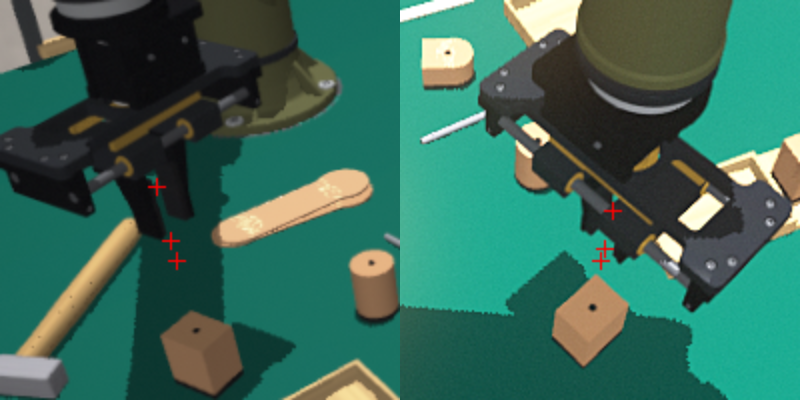

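View pics/w1.png

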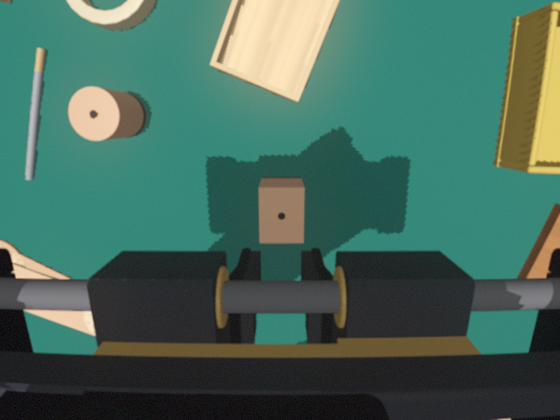

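The real tips appear above and behind the reported TCP: scene crop (172,225) against a projected (177,261). I'll measure the tips from depth.

```bash
python3 - <<'E'
from h import *
s=ctrl.get_state();M=cv2.Rodrigues(s['tool_rot'])[0];p0=s['position'];print(s['position'],s['grip_width'])
for n in("scene","side"):
    p,X=cloud(n)
    L=(X-p0)@M*1000   # tool frame mm
    m=(np.abs(L[...,0])<130)&(np.abs(L[...,1])<60)&(L[...,2]<15)&(L[...,2]>-90)&(p.max(-1)<70)
    m=m&(X[...,2]>.08)
    Q=L[m]
    print(n,len(Q),'max tool z',np.percentile(Q[:,2],[100,99,97]))
    for a in range(-90,15,10):
        k=Q[(Q[:,2]>=a)&(Q[:,2]<a+10)]
        if len(k)>3: print(a,len(k),'x',np.percentile(k[:,0],[5,50,95]).round(0),'y',np.percentile(k[:,1],[2,25,50,75,98]).round(0))
E
```

```text
[ 0.44842942 -0.31942221  0.12831168] 0.22930429577207484
scene 836 max tool z [-34.42155024 -35.44343927 -36.70817137]
-90 157 x [-5.  9. 12.] y [-23. -14.  14.  24.  26.]
-80 173 x [-8.  8. 12.] y [-21. -11.  10.  22.  24.]
-70 147 x [-8.  7. 11.] y [-18. -11. -10.  20.  22.]
-60 144 x [-9.  6. 11.] y [-17. -11.  -8.  19.  21.]
-50 146 x [-8.  6. 11.] y [-18. -11.  11.  19.  20.]
-40 69 x [-8.  7. 11.] y [-17. -11.  11.  19.  20.]
side 203 max tool z [-32.76639693 -33.87426689 -34.68845767]
-90 31 x [-7. -4. -1.] y [-16. -16. -15. -13. -11.]
-80 13 x [-7. -1.  3.] y [-15. -11. -11. -11. -10.]
-70 32 x [-12. -10.   7.] y [-20. -17. -13. -11. -11.]
-60 37 x [-11.  -9.   8.] y [-18. -16. -12. -11. -11.]
-50 59 x [-12. -10.  -2.] y [-17. -13. -11.  14.  19.]
-40 31 x [-12. -10.  -4.] y [-18. -13. -10.  12.  17.]
```

Both views put the real tips about 34 mm short of the reported TCP along tool z, with x and y correct. So I'll command reported z = tip z − 34 mm and descend with a check.

```bash
python3 -m handwheel '[[0.087,0,0,0,0,0,0],[0.087,0,0,0,0,0,0],[0.087,0,0,0,0,0,0],[0.087,0,0,0,0,0,0],[0.087,0,0,0,0,0,0],[0.087,0,0,0.05,0,0,0],[0.087,0,0,0.045,0,0,0],[0.087,0,0,0.02,0,0,0],[0.087,0,0,0.02,0,0,0],[0.087,0,0,0,0,0,0]]' 20
python3 g.py 448 -320.3 -7 -72
```

```text
time: 5.1
position: [0.4478, -0.3189, -0.0071]
tool_rot: [-3.101, -0.491, 0.004]
ft_force: [-0.7, -0.8, 0.2]
grip_width: 1.003
grip_force: 0.0
n 1 row [-0.0003  0.0014 -0.0001] turn z -0.02
n 18 row [ 0.0001  0.     -0.    ] turn z 10.00
t 5.1 pos [ 447.8 -318.9   -7.1] yaw -72.0 tilt 0.20 q7 -0.78 w 87.3 gf 0.0
```

```bash
python3 -m handwheel '[[0.02,0,0,0,0,0,0],[0.02,0,0,0,0,0,0],[0.02,0,0,0,0,0,0],[0.02,0,0,0,0,0,0],[0.02,0,0,0,0,0,0],[0.02,0,0,0,0,0,0],[0.02,0,0,0,0,0,0],[0.02,0,0,0,0,0,0]]' 20
python3 g.py 448 -320.3 100 -72
```

```text
time: 6.1
position: [0.4491, -0.3198, -0.0056]
tool_rot: [3.103, 0.491, -0.0]
ft_force: [0.5, -0.4, 0.7]
grip_width: 0.413
grip_force: 20.0
n 3 row [-0.0004  0.     -0.0352] turn z -0.01
n 18 row [-0.      0.0001 -0.0059] turn z 10.00
t 6.1 pos [ 449.1 -319.8   -5.6] yaw -72.0 tilt 0.01 q7 -0.78 w 35.9 gf 20.0
```

```bash
python3 -m handwheel '[[0.02,0,0,-0.03,0,0,0],[0.02,0,0,-0.045,0,0,0],[0.02,0,0,-0.025,0,0,0],[0.02,0,0,0,0,0,0],[0.02,0,0,0,0,0,0]]'
python3 g.py 630 -274.8 94 86.3 8
```

```text
time: 6.72
position: [0.4483, -0.3194, 0.0932]
tool_rot: [-3.102, -0.491, 0.002]
ft_force: [-0.4, 1.0, -1.2]
grip_width: 0.411
grip_force: 20.0
n 8 row [ 0.0234 -0.0022 -0.0001] turn z 2.71
n 8 row [ 0.0093  0.0314 -0.0001] turn z -19.79
t 6.7 pos [ 448.3 -319.4   93.2] yaw -72.0 tilt 0.10 q7 -0.74 w 35.7 gf 20.0
```

```bash
python3 -m handwheel '[[0.02,0.0234,-0.0022,0,0,0,2.71],[0.02,0.0234,-0.0022,0,0,0,2.71],[0.02,0.0234,-0.0022,0,0,0,2.71],[0.02,0.0234,-0.0022,0,0,0,2.71],[0.02,0.0234,-0.0022,0,0,0,2.71],[0.02,0.0234,-0.0022,0,0,0,2.71],[0.02,0.0234,-0.0022,0,0,0,2.71],[0.02,0.0234,-0.0022,0,0,0,2.71],[0.02,0,0,0,0,0,0],[0.02,0,0,0,0,0,0]]'
python3 g.py 630 -274.8 -1 86.3 3
```

```text
time: 7.98
position: [0.629, -0.275, 0.0927]
tool_rot: [-3.139, 0.101, 0.005]
ft_force: [0.4, -0.5, 0.3]
grip_width: 0.41
grip_force: 20.0
n 3 row [ 0.0004 -0.0001  0.0312] turn z 0.01
n 3 row [0.0004 0.0005 0.0312] turn z -59.99
t 8.0 pos [ 629.  -275.    92.7] yaw -93.7 tilt 0.18 q7 -1.36 w 35.6 gf 20.0
```

```bash
python3 -m handwheel '[[0.02,0,0,0.04,0,0,0],[0.02,0,0,0.03,0,0,0],[0.02,0,0,0.015,0,0,0],[0.02,0,0,0.009,0,0,0],[0.02,0,0,0,0,0,0],[0.02,0,0,0,0,0,0]]'
python3 g.py 630 -274.8 -1 86.3 1
```

```text
time: 8.72
position: [0.6315, -0.2754, 0.0017]
tool_rot: [3.139, -0.101, 0.003]
ft_force: [0.3, 0.4, 0.7]
grip_width: 0.41
grip_force: 20.0
n 1 row [-0.0015 -0.0005  0.0027] turn z -0.00
n 1 row [-0.0015 -0.0005  0.0027] turn z 180.00
t 8.7 pos [ 631.5 -275.4    1.7] yaw -93.7 tilt 0.12 q7 -1.38 w 35.7 gf 20.0
```

```bash
python3 -m handwheel '[[0.02,0,0,0.002,0,0,0],[0.02,0,0,0,0,0,0],[0.06,0,0,0,0,0,0],[0.06,0,0,0,0,0,0],[0.06,0,0,0,0,0,0],[0.06,0,0,-0.03,0,0,0],[0.06,0,0,-0.04,0,0,0],[0.06,0,0,-0.02,0,0,0],[0.06,0,0,0,0,0,0]]'
python3 g.py 444.6 168.3 94 70.7 12
```

```text
time: 9.85
position: [0.6318, -0.2754, 0.0901]
tool_rot: [3.139, -0.101, 0.005]
ft_force: [-0.1, -0.9, -0.4]
grip_width: 0.69
grip_force: 0.0
n 12 row [-0.0223 -0.0335 -0.0004] turn z 1.30
n 12 row [ 0.0436 -0.0382 -0.0004] turn z -13.70
t 9.8 pos [ 631.8 -275.4   90.1] yaw -93.7 tilt 0.20 q7 -1.36 w 60.0 gf 0.0
```

```bash
python3 g.py 444.6 168.3 94 70.7 16; python3 -m handwheel '[[0.06,0,0,0,0,0,-10],[0.06,0,0,0,0,0,-10],[0.06,0,0,0,0,0,-10],[0.06,0,0,0,0,0,-10],[0.06,0,0,0,0,0,-10],[0.06,0,0,0,0,0,-10],[0.06,0,0,0,0,0,-10],[0.06,0,0,0,0,0,-10],[0.06,0,0,0,0,0,-10],[0.06,0,0,0,0,0,-10],[0.06,0,0,0,0,0,-10],[0.06,0,0,0,0,0,-10]]'; python3 g.py 444.6 168.3 94 70.7 11
```

```text
n 16 row [-0.0168 -0.0251 -0.0003] turn z 0.97
n 16 row [ 0.0336 -0.0277 -0.0003] turn z -10.28
t 9.8 pos [ 631.8 -275.4   90.1] yaw -93.7 tilt 0.20 q7 -1.36 w 60.0 gf 0.0
time: 11.35
position: [0.6293, -0.2745, 0.0858]
tool_rot: [-1.648, -2.671, 0.0]
ft_force: [0.2, -0.1, 0.3]
grip_width: 0.69
grip_force: 0.0
n 11 row [ 0.0408  0.0182 -0.0006] turn z -4.00
n 11 row [ 0.0297 -0.0471 -0.0006] turn z 12.36
t 11.3 pos [ 629.3 -274.5   85.8] yaw 26.7 tilt 0.20 q7 0.60 w 60.0 gf 0.0
```

```bash
python3 -m handwheel '[[0.07,0.0408,0.0182,-0.0006,0,0,-4],[0.07,0.0408,0.0182,-0.0006,0,0,-4],[0.07,0.0408,0.0182,-0.0006,0,0,-4],[0.07,0.0408,0.0182,-0.0006,0,0,-4],[0.07,0.0408,0.0182,-0.0006,0,0,-4],[0.07,0.0408,0.0182,-0.0006,0,0,-4],[0.07,0.0408,0.0182,-0.0006,0,0,-4],[0.07,0.0408,0.0182,-0.0006,0,0,-4],[0.07,0.0408,0.0182,-0.0006,0,0,-4],[0.07,0.0408,0.0182,-0.0006,0,0,-4],[0.07,0.0408,0.0182,-0.0006,0,0,-4],[0.07,0,0,0,0,0,0]]'; python3 g.py 444.6 168.3 -6 70.7 3
```

```text
time: 12.85
position: [0.4455, 0.1712, 0.0936]
tool_rot: [-0.527, -3.095, 0.002]
ft_force: [1.0, -0.0, 0.2]
grip_width: 0.804
grip_force: 0.0
n 3 row [-0.0001 -0.001   0.0332] turn z -0.01
n 3 row [-0.0013 -0.0006  0.0332] turn z 59.99
t 12.8 pos [445.5 171.2  93.6] yaw 70.7 tilt 0.15 q7 0.71 w 70.0 gf 0.0
```

```bash
python3 -m handwheel '[[0.07,0,-0.002,0.03,0,0,0],[0.07,0,0,0.04,0,0,0],[0.07,0,0,0.03,0,0,0],[0.07,0,0,0,0,0,0],[0.02,0,0,0,0,0,0],[0.02,0,0,0,0,0,0],[0.02,0,0,0,0,0,0],[0.02,0,0,0,0,0,0],[0.02,0,0,0,0,0,0],[0.02,0,0,0,0,0,0],[0.02,0,0,0,0,0,0]]' 20;  python3 g.py 444.6 168.3 94 70.7 3
```

```text
time: 14.22
position: [0.4488, 0.1669, -0.0046]
tool_rot: [0.537, 3.094, -0.0]
ft_force: [-0.7, -0.1, 5.5]
grip_width: 0.41
grip_force: 20.0
n 3 row [ 0.0014 -0.     -0.0329] turn z -0.13
n 3 row [ 0.001  -0.0019 -0.0329] turn z 59.87
t 14.2 pos [448.8 166.9  -4.6] yaw 70.3 tilt 0.05 q7 0.55 w 35.7 gf 20.0
```

```bash
python3 -m handwheel '[[0.02,0,0,-0.03,0,0,0],[0.02,0,0,-0.045,0,0,0],[0.02,0,0,-0.025,0,0,0],[0.02,0,0,0,0,0,0],[0.02,0,0,0,0,0,0]]'
python3 g.py 576 -271.3 94 86.3 11
```

```text
time: 14.85
position: [0.4474, 0.1663, 0.0937]
tool_rot: [-0.538, -3.094, 0.002]
ft_force: [-0.2, -0.5, -1.3]
grip_width: 0.412
grip_force: 20.0
n 11 row [-0.02   -0.0364 -0.    ] turn z -1.46
n 11 row [-0.0559  0.0211 -0.    ] turn z 14.91
t 14.8 pos [447.4 166.3  93.7] yaw 70.3 tilt 0.11 q7 0.72 w 35.9 gf 20.0
```

```bash
python3 -m handwheel '[[0.02,-0.02,-0.0364,0,0,0,-1.46],[0.02,-0.02,-0.0364,0,0,0,-1.46],[0.02,-0.02,-0.0364,0,0,0,-1.46],[0.02,-0.02,-0.0364,0,0,0,-1.46],[0.02,-0.02,-0.0364,0,0,0,-1.46],[0.02,-0.02,-0.0364,0,0,0,-1.46],[0.02,-0.02,-0.0364,0,0,0,-1.46],[0.02,-0.02,-0.0364,0,0,0,-1.46],[0.02,-0.02,-0.0364,0,0,0,-1.46],[0.02,-0.02,-0.0364,0,0,0,-1.46],[0.02,-0.02,-0.0364,0,0,0,-1.46],[0.02,0,0,0,0,0,0]]'; python3 -m handwheel '[[0.02,0,0,0,0,0,0]]';python3 g.py 576 -271.3 0 86.3 1
```

```text
time: 16.35
position: [0.5756, -0.2736, 0.0914]
tool_rot: [-0.108, -3.136, -0.002]
ft_force: [-0.0, 0.5, -1.3]
grip_width: 0.413
grip_force: 20.0
time: 16.48
position: [0.5759, -0.2684, 0.0928]
tool_rot: [-0.098, -3.137, -0.004]
ft_force: [0.1, 2.1, -1.0]
grip_width: 0.412
grip_force: 20.0
n 1 row [-0.0006 -0.0032  0.0928] turn z 0.11
n 1 row [-0.0006 -0.0032  0.0928] turn z -179.89
t 16.5 pos [ 575.9 -268.4   92.8] yaw 86.4 tilt 0.22 q7 1.64 w 35.8 gf 20.0
```

```bash
python3 -m handwheel '[[0.02,0,-0.001,0.04,0,0,0],[0.02,0,0,0.03,0,0,0],[0.02,0,0,0.015,0,0,0],[0.02,0,0,0.008,0,0,0],[0.02,0,0,0,0,0,0],[0.02,0,0,0,0,0,0]]'
python3 g.py 576 -271.3 -1 86.3 1
```

```text
time: 17.23
position: [0.5776, -0.2712, 0.0031]
tool_rot: [0.099, 3.138, -0.001]
ft_force: [0.1, 0.3, -1.1]
grip_width: 0.416
grip_force: 20.0
n 1 row [ 0.0016 -0.0002  0.0041] turn z 0.07
n 1 row [ 0.0016 -0.0002  0.0041] turn z -179.93
t 17.2 pos [ 577.6 -271.2    3.1] yaw 86.4 tilt 0.11 q7 1.59 w 36.1 gf 20.0
```

```bash
python3 -m handwheel '[[0.02,0,0,0.003,0,0,0],[0.02,0,0,0,0,0,0],[0.06,0,0,0,0,0,0],[0.06,0,0,0,0,0,0],[0.06,0,0,0,0,0,0],[0.06,0,0,-0.03,0,0,0],[0.06,0,0,-0.04,0,0,0],[0.07,0,0,-0.025,0,0,0],[0.07,0,0,0,0,0,0]]'
python3 g.py 480 -161.2 94 86.3 4
```

```text
time: 18.35
position: [0.5783, -0.2714, 0.0962]
tool_rot: [0.1, 3.136, -0.003]
ft_force: [-0.6, -0.2, -0.6]
grip_width: 0.784
grip_force: 0.0
n 4 row [0.0263 0.0259 0.0004] turn z 0.02
n 4 row [-0.0212  0.0523  0.0004] turn z -44.98
t 18.4 pos [ 578.3 -271.4   96.2] yaw 86.4 tilt 0.25 q7 1.64 w 68.2 gf 0.0
```

```bash
python3 -m handwheel '[[0.07,0.0263,0.0259,0,0,0,0],[0.07,0.0263,0.0259,0,0,0,0],[0.07,0.0263,0.0259,0,0,0,0],[0.07,0.0263,0.0259,0,0,0,0],[0.07,0,0,0,0,0,0],[0.07,0,0,0,0,0,0]]'; python3 g.py 480 -161.2 -6 86.3 3
python3 - <<'E'
from h import *
p,X=cloud('side');tops('side',p,X,.03,.075,60);cv2.imwrite('pics/s2.png',p)
p,X=cloud('scene');print();tops('scene',p,X,.03,.075,60)
E
```

```text
time: 19.1
position: [0.4781, -0.1617, 0.0935]
tool_rot: [-0.101, -3.14, 0.001]
ft_force: [0.5, -0.3, 0.0]
grip_width: 0.807
grip_force: 0.0
n 3 row [-0.0006  0.0002  0.0332] turn z 0.01
n 3 row [-0.0008 -0.0007  0.0332] turn z -59.99
t 19.1 pos [ 478.1 -161.7   93.5] yaw 86.3 tilt 0.03 q7 1.65 w 70.2 gf 0.0
side px [126.  47.] n 252 ztop 0.068 c 306.6 1056.2 wh 13 44 a 74.3 mean [ 304.5 1057.3]
side px [231.  92.] n 324 ztop 0.065 c 556.0 569.8 wh 70 57 a 20.9 mean [562.3 559.7]
side px [176. 101.] n 118 ztop 0.065 c 402.0 599.0 wh 48 15 a 77.7 mean [405.4 607.2]
side px [132. 107.] n 452 ztop 0.065 c 259.2 617.0 wh 78 46 a 26.6 mean [263.9 620.2]
side px [204. 134.] n 220 ztop 0.056 c 435.7 396.2 wh 38 39 a 4.4 mean [435.4 396.4]
side px [229. 150.] n 124 ztop 0.054 c 473.4 308.0 wh 21 40 a 57.1 mean [474.4 303.7]
side px [205. 172.] n 263 ztop 0.055 c 396.2 248.6 wh 41 35 a 74.8 mean [395.8 247.1]
side px [367. 205.] n 92 ztop 0.043 c 688.0 -0.6 wh 28 53 a 56.0 mean [6.865e+02 5.000e-01]
side px [314. 293.] n 416 ztop 0.056 c 477.5 -161.7 wh 35 40 a 30.9 mean [ 477.5 -163.4]
side 
[... 715 characters left out ...]
e px [482. 152.] n 144 ztop 0.068 c 700.5 629.8 wh 13 25 a 44.9 mean [700.6 628.1]
scene px [298. 163.] n 233 ztop 0.057 c 397.6 247.7 wh 37 40 a 36.4 mean [398.6 246.6]
scene px [507. 202.] n 1547 ztop 0.073 c 876.4 439.1 wh 258 106 a 52.7 mean [852.6 402.5]
scene px [416. 207.] n 424 ztop 0.067 c 719.9 255.4 wh 39 39 a 66.4 mean [720.3 255. ]
scene px [234. 217.] n 248 ztop 0.037 c 452.6 -15.5 wh 38 54 a 67.7 mean [451.6 -15.7]
scene px [186. 251.] n 450 ztop 0.057 c 480.9 -161.8 wh 38 40 a 21.2 mean [ 481.7 -161.8]
scene px [337. 262.] n 529 ztop 0.046 c 700.8 10.0 wh 52 40 a 5.2 mean [700.2   9.2]
scene px [192. 330.] n 2993 ztop 0.067 c 638.5 -274.6 wh 37 169 a 85.6 mean [ 697.8 -279.8]
```

View pics/s2.png

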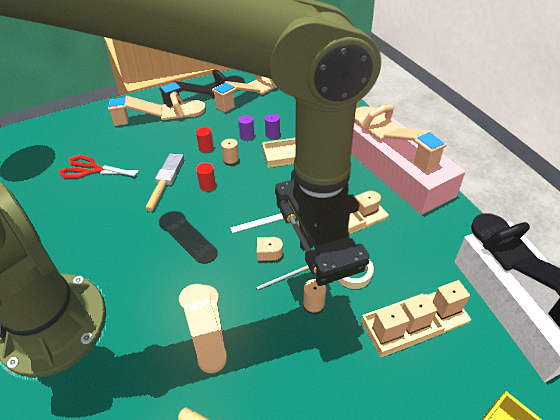

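Both block heels stand in their bay, at (390,322) and (418,312). The gripper is over the round heel at (314,295). Now I grasp it.

```bash
python3 -m handwheel '[[0.07,0,0,0.03,0,0,0],[0.07,-0.001,0,0.04,0,0,0],[0.07,0,0,0.03,0,0,0],[0.07,0,0,0,0,0,0],[0.02,0,0,0,0,0,0],[0.02,0,0,0,0,0,0],[0.02,0,0,0,0,0,0],[0.02,0,0,0,0,0,0],[0.02,0,0,0,0,0,0],[0.02,0,0,0,0,0,0],[0.02,0,0,0,0,0,0]]' 20;  python3 g.py 480 -161.2 94 86.3 3;  python3 -m handwheel '[[0.02,0,0,-0.03,0,0,0],[0.02,0,0,-0.045,0,0,0],[0.02,0,0,-0.028,0,0,0],[0.02,0,0,0,0,0,0],[0.02,0,0,0,0,0,0]]'
python3 g.py 652 270.2 97 79 12
```

```text
time: 20.58
position: [0.4797, -0.1613, -0.0054]
tool_rot: [0.1, 3.139, -0.001]
ft_force: [-1.0, 0.7, 5.9]
grip_width: 0.453
grip_force: 20.0
n 3 row [-0.0001  0.     -0.0331] turn z 0.02
n 3 row [-0.0001 -0.0002 -0.0331] turn z -59.98
t 20.6 pos [ 479.7 -161.3   -5.4] yaw 86.4 tilt 0.05 q7 1.52 w 39.4 gf 20.0
time: 21.2
position: [0.4783, -0.1609, 0.0959]
tool_rot: [-0.1, -3.138, -0.0]
ft_force: [1.2, 0.2, -0.1]
grip_width: 0.456
grip_force: 20.0
n 12 row [-0.01    0.0375 -0.0001] turn z 0.61
n 12 row [-0.0578 -0.0075 -0.0001] turn z -14.39
t 21.2 pos [ 478.3 -160.9   95.9] yaw 86.3 tilt 0.09 q7 1.65 w 39.6 gf 20.0
```

```bash
python3 -m handwheel '[[0.02,-0.01,0.0375,0,0,0,0.61],[0.02,-0.01,0.0375,0,0,0,0.61],[0.02,-0.01,0.0375,0,0,0,0.61],[0.02,-0.01,0.0375,0,0,0,0.61],[0.02,-0.01,0.0375,0,0,0,0.61],[0.02,-0.01,0.0375,0,0,0,0.61],[0.02,-0.01,0.0375,0,0,0,0.61],[0.02,-0.01,0.0375,0,0,0,0.61],[0.02,-0.01,0.0375,0,0,0,0.61],[0.02,-0.01,0.0375,0,0,0,0.61],[0.02,-0.01,0.0375,0,0,0,0.61],[0.02,-0.01,0.0375,0,0,0,0.61]]'; python3 -m handwheel '[[0.02,0,0,0,0,0,0],[0.02,0,0,0,0,0,0]]';python3 g.py 651 270.3 0 79 1
```

```text
time: 22.7
position: [0.6524, 0.2715, 0.094]
tool_rot: [-0.299, -3.124, 0.003]
ft_force: [0.3, -0.9, -0.0]
grip_width: 0.457
grip_force: 20.0
time: 22.95
position: [0.6521, 0.27, 0.0948]
tool_rot: [-0.299, -3.125, 0.003]
ft_force: [1.0, -0.3, -0.5]
grip_width: 0.454
grip_force: 20.0
n 1 row [0.0009 0.0003 0.0948] turn z 0.07
n 1 row [0.0009 0.0003 0.0948] turn z -179.93
t 22.9 pos [652.1 270.   94.8] yaw 79.1 tilt 0.19 q7 0.63 w 39.5 gf 20.0
```

```bash
python3 -m handwheel '[[0.02,0,0,0.04,0,0,0],[0.02,0,0,0.03,0,0,0],[0.02,0,0,0.015,0,0,0],[0.02,0,0,0.007,0,0,0],[0.02,0,0,0,0,0,0],[0.02,0,0,0,0,0,0]]'
python3 g.py 651 270.3 -1 79 1
```

```text
time: 23.7
position: [0.6538, 0.2712, 0.0063]
tool_rot: [0.3, 3.125, 0.001]
ft_force: [-0.3, 0.6, -0.6]
grip_width: 0.453
grip_force: 20.0
n 1 row [ 0.0026 -0.0014  0.0073] turn z 0.03
n 1 row [ 0.0026 -0.0014  0.0073] turn z -179.97
t 23.7 pos [653.8 271.2   6.3] yaw 79.0 tilt 0.11 q7 0.59 w 39.4 gf 20.0
```

```bash
python3 -m handwheel '[[0.02,0,0,0.006,0,0,0],[0.02,0,0,0,0,0,0],[0.06,0,0,0,0,0,0],[0.06,0,0,0,0,0,0],[0.06,0,0,0,0,0,0],[0.06,0,0,-0.03,0,0,0],[0.06,0,0,-0.04,0,0,0],[0.065,0,0,-0.03,0,0,0],[0.065,0,0,0,0,0,0]]'
python3 g.py 478 315.3 94 79 5
```

```text
time: 24.82
position: [0.6546, 0.2721, 0.1022]
tool_rot: [0.3, 3.123, 0.004]
ft_force: [0.5, 0.4, 0.6]
grip_width: 0.742
grip_force: 0.0
n 5 row [0.0363 0.0018 0.0015] turn z 0.01
n 5 row [0.0148 0.0542 0.0015] turn z -35.99
t 24.8 pos [654.6 272.1 102.2] yaw 79.0 tilt 0.30 q7 0.63 w 64.5 gf 0.0
```

```bash
python3 -m handwheel '[[0.065,0.0363,0.0018,0.0015,0,0,0],[0.065,0.0363,0.0018,0.0015,0,0,0],[0.065,0.0363,0.0018,0.0015,0,0,0],[0.065,0.0363,0.0018,0.0015,0,0,0],[0.065,0.0363,0.0018,0.0015,0,0,0],[0.065,0,0,0,0,0,0],[0.065,0,0,0,0,0,0]]'; python3 g.py 478 315.3 -6 79 3
python3 - <<'E'
from h import *
p,X=cloud('side');tops('side',p,X,.03,.075,60);cv2.imwrite('pics/s3.png',cv2.resize(p[100:260,170:410],(720,480)))
E
```

```text
time: 25.7
position: [0.4771, 0.3133, 0.0908]
tool_rot: [0.301, 3.127, -0.001]
ft_force: [0.4, -0.2, -1.0]
grip_width: 0.746
grip_force: 0.0
n 3 row [-0.0002  0.0007  0.0323] turn z 0.00
n 3 row [-0.0011  0.0003  0.0323] turn z -60.00
t 25.7 pos [477.1 313.3  90.8] yaw 79.0 tilt 0.05 q7 0.46 w 64.9 gf 0.0
side px [156.  41.] n 994 ztop 0.073 c 439.3 1042.6 wh 20 309 a 84.6 mean [ 441.8 1043.2]
side px [324.  98.] n 907 ztop 0.073 c 785.8 483.3 wh 107 306 a 12.7 mean [800.  415.9]
side px [265.  74.] n 114 ztop 0.063 c 691.0 636.9 wh 10 49 a 12.4 mean [691.6 634.8]
side px [244.  87.] n 102 ztop 0.062 c 594.5 568.5 wh 35 13 a 79.6 mean [592.5 565. ]
side px [176. 101.] n 122 ztop 0.064 c 402.7 601.2 wh 50 16 a 80.8 mean [404.3 604.7]
side px [132. 107.] n 475 ztop 0.065 c 259.5 617.8 wh 77 51 a 28.5 mean [262.5 618.9]
side px [204. 135.] n 225 ztop 0.056 c 435.9 395.7 wh 38 39 a 59.2 mean [435.8 395.5]
side px [358. 141.] n 197 ztop 0.073 c 777.8 185.5 wh 5 101 a 6.7 mean [778.7 179.2]
side px [325. 138.] n 169 ztop 0.063 c 713.1 244.6 wh 14 36 a 67.5 mean [713.3 243.2]
side px [299. 142.] n 146 ztop 0.057 c 649.0 258.9 wh 18 39 a 71.8 mean [648.  257.4]
side px [229. 147.] n 230 ztop 0.055 c 479.6 316.7 wh 39 37 a 65.3 mean [478.9 315. ]
side px [375. 154.] n 75 ztop 0.074 c 788.3 109.8 wh 5 41 a 8.7 mean [788.  110.6]
side px [205. 172.] n 258 ztop 0.055 c 394.3 247.6 wh 39 39 a 45.6 mean [395.6 247.1]
side px [366. 205.] n 109 ztop 0.043 c 690.2 0.9 wh 30 53 a 59.4 mean [ 6.895e+02 -1.000e-01]
side px [448. 302.] n 365 ztop 0.064 c 688.0 -289.6 wh 27 56 a 47.4 mean [ 685.7 -286.6]
side px [403. 322.] n 604 ztop 0.058 c 599.7 -273.0 wh 37 103 a 85.5 mean [ 589.9 -281.7]
```

View pics/s3.png

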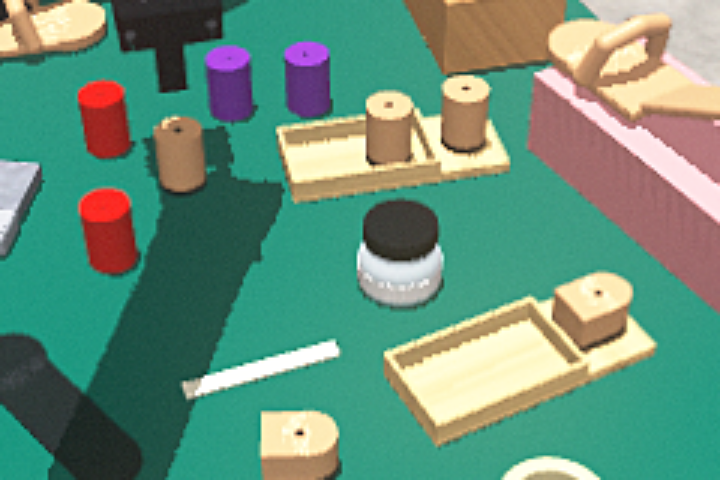

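The first round heel stands in the round bay at crop (388,130). The second is the brown cylinder at crop (180,155), below the gripper, with the reds clear on its left.

```bash
python3 -m handwheel '[[0.065,0,0.002,0.03,0,0,0],[0.065,-0.001,0,0.04,0,0,0],[0.065,0,0,0.027,0,0,0],[0.065,0,0,0,0,0,0],[0.02,0,0,0,0,0,0],[0.02,0,0,0,0,0,0],[0.02,0,0,0,0,0,0],[0.02,0,0,0,0,0,0],[0.02,0,0,0,0,0,0],[0.02,0,0,0,0,0,0],[0.02,0,0,0,0,0,0]]' 20;  python3 g.py 478 315.3 94 79 3;  python3 -m handwheel '[[0.02,0,0,-0.03,0,0,0],[0.02,0,0,-0.045,0,0,0],[0.02,0,0,-0.028,0,0,0],[0.02,0,0,0,0,0,0],[0.02,0,0,0,0,0,0]]'
python3 g.py 598 280.7 97 79 4
```

```text
time: 27.12
position: [0.4786, 0.3162, -0.0047]
tool_rot: [0.3, 3.126, 0.001]
ft_force: [-0.1, -0.9, 6.7]
grip_width: 0.451
grip_force: 20.0
n 3 row [ 0.0001 -0.0003 -0.0329] turn z 0.01
n 3 row [ 0.0005 -0.0001 -0.0329] turn z -59.99
t 27.1 pos [478.6 316.2  -4.7] yaw 79.0 tilt 0.08 q7 0.38 w 39.2 gf 20.0
time: 27.75
position: [0.4773, 0.3151, 0.0962]
tool_rot: [-0.3, -3.126, 0.002]
ft_force: [0.3, 0.1, -1.0]
grip_width: 0.454
grip_force: 20.0
n 4 row [-0.0313 -0.0027 -0.0002] turn z 0.01
n 4 row [-0.0145 -0.0458 -0.0002] turn z -44.99
t 27.8 pos [477.3 315.1  96.2] yaw 79.0 tilt 0.11 q7 0.47 w 39.5 gf 20.0
```

```bash
python3 -m handwheel '[[0.02,-0.0313,-0.0027,0,0,0,0],[0.02,-0.0313,-0.0027,0,0,0,0],[0.02,-0.0313,-0.0027,0,0,0,0],[0.02,-0.0313,-0.0027,0,0,0,0],[0.02,0,0,0,0,0,0],[0.02,0,0,0,0,0,0],[0.02,0,0,0.04,0,0,0],[0.02,0,0,0.03,0,0,0],[0.02,0,0,0.015,0,0,0],[0.02,0,0,0.006,0,0,0],[0.02,0,0,0,0,0,0],[0.02,0,0,0,0,0,0]]'
python3 g.py 598 280.7 -0.7 79 1
```

```text
time: 29.25
position: [0.5995, 0.2821, 0.0077]
tool_rot: [0.3, 3.126, 0.002]
ft_force: [-0.8, 0.2, -0.8]
grip_width: 0.453
grip_force: 20.0
n 1 row [ 0.0012 -0.0017  0.0084] turn z 0.04
n 1 row [ 0.0012 -0.0017  0.0084] turn z -179.96
t 29.2 pos [599.5 282.1   7.7] yaw 79.0 tilt 0.11 q7 0.53 w 39.5 gf 20.0
```

```bash
python3 -m handwheel '[[0.02,0,-0.0015,0.0075,0,0,0],[0.02,0,0,0,0,0,0],[0.055,0,0,0,0,0,0],[0.055,0,0,0,0,0,0],[0.055,0,0,0,0,0,0],[0.055,0,0,-0.03,0,0,0],[0.06,0,0,-0.04,0,0,0],[0.065,0,0,-0.025,0,0,0],[0.065,0,0,0,0,0,0]]'
python3 g.py 451.5 -14.7 94 67.5 9
```

```text
time: 30.38
position: [0.5997, 0.281, 0.0962]
tool_rot: [0.3, 3.124, 0.003]
ft_force: [-0.3, 0.2, -0.0]
grip_width: 0.735
grip_force: 0.0
n 9 row [ 0.0067 -0.0362  0.0001] turn z 1.28
n 9 row [0.0541 0.0005 0.0001] turn z -18.72
t 30.4 pos [599.7 281.   96.2] yaw 79.0 tilt 0.23 q7 0.58 w 63.9 gf 0.0
```

```bash
python3 -m handwheel '[[0.065,0.0067,-0.0362,0,0,0,1.28],[0.065,0.0067,-0.0362,0,0,0,1.28],[0.065,0.0067,-0.0362,0,0,0,1.28],[0.065,0.0067,-0.0362,0,0,0,1.28],[0.065,0.0067,-0.0362,0,0,0,1.28],[0.065,0.0067,-0.0362,0,0,0,1.28],[0.065,0.0067,-0.0362,0,0,0,1.28],[0.065,0.0067,-0.0362,0,0,0,1.28],[0.065,0.0067,-0.0362,0,0,0,1.28],[0.065,0,0,0,0,0,0],[0.065,0,0,0,0,0,0]]'; python3 g.py 451.5 -14.7 -26 67.5 3
```

```text
time: 31.75
position: [0.4504, -0.0155, 0.0935]
tool_rot: [-0.612, -3.081, -0.0]
ft_force: [0.6, -0.6, 0.4]
grip_width: 0.748
grip_force: 0.0
n 3 row [-0.0002  0.0004  0.0398] turn z 0.00
n 3 row [-0.0007 -0.      0.0398] turn z -60.00
t 31.8 pos [450.4 -15.5  93.5] yaw 67.5 tilt 0.03 q7 1.17 w 65.0 gf 0.0
```

```bash
python3 -m handwheel '[[0.065,0,0,0.04,0,0,0],[0.065,0,0,0.045,0,0,0],[0.065,0,0,0.022,0,0,0],[0.065,0,0,0.01,0,0,0],[0.065,0,0,0,0,0,0],[0.02,0,0,0,0,0,0],[0.02,0,0,0,0,0,0],[0.02,0,0,0,0,0,0],[0.02,0,0,0,0,0,0],[0.02,0,0,0,0,0,0],[0.02,0,0,0,0,0,0],[0.02,0,0,0,0,0,0]]' 20;  python3 g.py 451.5 -14.7 94 67.5 3;  python3 -m handwheel '[[0.02,0,0,-0.03,0,0,0],[0.02,0,0,-0.045,0,0,0],[0.02,0,0,-0.045,0,0,0],[0.02,0,0,0,0,0,0],[0.02,0,0,0,0,0,0]]'
python3 g.py 605 4 94 3.6 7
```

```text
time: 33.25
position: [0.451, -0.0161, -0.0226]
tool_rot: [0.612, 3.081, -0.001]
ft_force: [-0.8, -0.5, 6.1]
grip_width: 0.434
grip_force: 20.0
n 3 row [-0.      0.0005 -0.0389] turn z 0.00
n 3 row [-0.0006  0.0003 -0.0389] turn z -60.00
t 33.2 pos [451.  -16.1 -22.6] yaw 67.5 tilt 0.04 q7 0.93 w 37.8 gf 20.0
time: 33.88
position: [0.4497, -0.0162, 0.0961]
tool_rot: [-0.613, -3.08, 0.001]
ft_force: [-0.7, -0.3, -0.2]
grip_width: 0.435
grip_force: 20.0
n 7 row [-0.0127  0.0198  0.0003] turn z 9.13
n 7 row [-0.025  -0.009   0.0003] turn z -16.59
t 33.9 pos [449.7 -16.2  96.1] yaw 67.5 tilt 0.08 q7 1.17 w 37.8 gf 20.0
```

```bash
python3 -m handwheel '[[0.02,-0.0127,0.0198,0,0,0,9.13],[0.02,-0.0127,0.0198,0,0,0,9.13],[0.02,-0.0127,0.0198,0,0,0,9.13],[0.02,-0.0127,0.0198,0,0,0,9.13],[0.02,-0.0127,0.0198,0,0,0,9.13],[0.02,-0.0127,0.0198,0,0,0,9.13],[0.02,-0.0127,0.0198,0,0,0,9.13],[0.02,0,0,0,0,0,0],[0.02,0,0,0,0,0,0]]'; python3 g.py 605 4 -18 3.6 1
python3 - <<'E'
from h import *
w,d=ctrl.get_image('wrist');a=ctrl.get_image('scene')[0][180:320,220:400]
cv2.imwrite('pics/m3.png',np.hstack([cv2.resize(w,(400,300)),cv2.resize(a,(386,300))]))
E
```

```text
time: 35.0
position: [0.6039, 0.0054, 0.0952]
tool_rot: [-2.144, -2.291, 0.003]
ft_force: [-0.7, -0.1, -0.8]
grip_width: 0.437
grip_force: 20.0
n 1 row [-0.0016  0.0014  0.1132] turn z 0.20
n 1 row [-0.0016  0.0014  0.1132] turn z -179.80
t 35.0 pos [603.9   5.4  95.2] yaw 3.8 tilt 0.21 q7 -0.23 w 38.0 gf 20.0
```

View pics/m3.png

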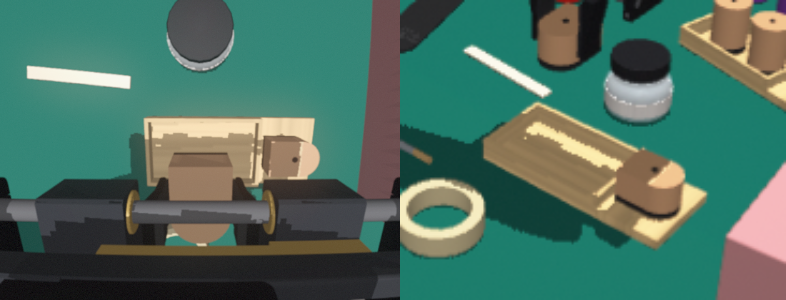

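The low heel hangs upright at left-panel (200,200), over the low bay, and both round heels are in their tray. Lowering it.

```bash
python3 -m handwheel '[[0.02,-0.001,0,0.045,0,0,0],[0.02,0,0,0.035,0,0,0],[0.02,0,0,0.015,0,0,0],[0.02,0,0,0.008,0,0,0],[0.02,0,0,0.005,0,0,0],[0.02,0,0,0,0,0,0],[0.02,0,0,0,0,0,0]]'
python3 g.py 605 4 -18 3.6 1
```

```text
time: 35.98
position: [0.6064, 0.0035, -0.0102]
tool_rot: [2.15, 2.289, 0.001]
ft_force: [-0.0, 0.2, -0.6]
grip_width: 0.433
grip_force: 20.0
n 1 row [ 0.0006 -0.0014  0.0078] turn z 0.01
n 1 row [ 0.0006 -0.0014  0.0078] turn z -179.99
t 36.0 pos [606.4   3.5 -10.2] yaw 3.6 tilt 0.08 q7 -0.30 w 37.6 gf 20.0
```

```bash
python3 -m handwheel '[[0.02,0,0,0.0075,0,0,0],[0.02,0,0,0,0,0,0],[0.052,0,0,0,0,0,0],[0.052,0,0,0,0,0,0],[0.052,0,0,0,0,0,0],[0.052,0,0,-0.03,0,0,0],[0.052,0,0,-0.06,0,0,0],[0.052,0,0,-0.06,0,0,0],[0.052,0,0,0,0,0,0]]'
python3 -m handwheel '[[0.052,-0.03,-0.05,-0.03,0,0,0],[0.052,-0.03,-0.05,-0.03,0,0,0],[0.052,-0.03,-0.05,-0.02,0,0,0],[0.052,0,0,0,0,0,0]]'
python3 - <<'E'
from h import *
for n in("scene","side"):
    p,X=cloud(n);tops(n,p,X,.03,.075,60);cv2.imwrite(f'pics/{n}4.png',p)
a=cv2.imread('pics/scene4.png')[130:400,130:440];b=cv2.imread('pics/side4.png')[110:380,220:490]
cv2.imwrite('pics/m4.png',np.hstack([cv2.resize(a,(420,366)),cv2.resize(b,(366,366))]))
E
```

```text
time: 37.1
position: [0.6094, 0.0043, 0.1371]
tool_rot: [2.145, 2.285, 0.01]
ft_force: [0.1, 0.4, -0.1]
grip_width: 0.601
grip_force: 0.0
time: 37.6
position: [0.4639, -0.0974, 0.2098]
tool_rot: [2.157, 2.277, -0.007]
ft_force: [-0.2, 0.2, -0.7]
grip_width: 0.6
grip_force: 0.0
scene px [295.  38.] n 1126 ztop 0.073 c -475.1 1253.3 wh 618 288 a 50.5 mean [-487.9 1231.7]
scene px [487.  94.] n 1753 ztop 0.073 c 564.5 1108.2 wh 506 258 a 35.8 mean [ 534.9 1073.1]
scene px [351. 111.] n 436 ztop 0.066 c 256.1 627.5 wh 55 72 a 83.8 mean [268.6 621.4]
scene px [380. 122.] n 205 ztop 0.066 c 400.2 602.1 wh 47 25 a 84.4 mean [404.8 602.1]
scene px [431. 143.] n 533 ztop 0.066 c 558.6 567.6 wh 66 54 a 27.4 mean [570.8 563.9]
scene px [347. 148.] n 213 ztop 0.058 c 435.6 396.8 wh 37 42 a 35.0 mean [436.7 395.6]
scene px [482. 152.] n 144 ztop 0.068 c 700.1 626.4 wh 13 29 a 25.6 mean [700.8 627.3]
scene px [298. 163.] n 231 ztop 0.057 c 397.2 248.0 wh 37 39 a 40.3 mean [398.5 246. ]
scene px [507. 202.] n 1537 ztop 0.073 c 877.1 440.8 wh 260 104 a 53.7 mean [848.8 396.1]
scene px [384. 190.] n 
[... 580 characters left out ...]
8 561.3]
side px [176. 101.] n 122 ztop 0.065 c 406.5 610.5 wh 48 20 a 60.9 mean [406.6 610.4]
side px [132. 107.] n 445 ztop 0.065 c 252.3 631.6 wh 55 66 a 79.7 mean [264.4 620. ]
side px [340. 104.] n 364 ztop 0.073 c 813.6 357.3 wh 10 117 a 78.8 mean [812.3 357.9]
side px [204. 134.] n 220 ztop 0.056 c 435.5 396.3 wh 37 41 a 8.1 mean [435.8 395.6]
side px [205. 172.] n 257 ztop 0.055 c 396.0 248.3 wh 40 37 a 53.2 mean [395.6 247.3]
side px [366. 204.] n 107 ztop 0.043 c 688.2 -0.0 wh 30 53 a 54.9 mean [689.  -1.]
side px [448. 302.] n 360 ztop 0.063 c 688.2 -289.0 wh 30 56 a 44.7 mean [ 685.6 -286.8]
side px [403. 322.] n 592 ztop 0.058 c 599.6 -274.0 wh 35 103 a 84.8 mean [ 591.1 -282.2]
```

View pics/m4.png

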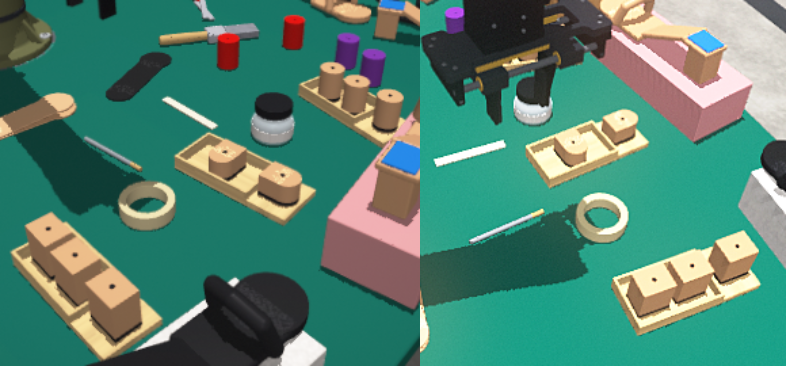

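All five heels stand upright in the matching bays: blocks at left panel (48,240) and (75,272), the low heel at (227,158), rounds at (331,80) and (356,95). The jar and the tape have not moved, so I'm handing in.

```bash
python3 -m handwheel '[[0.052,0,0,0,0,0,0],[0.052,0,0,0,0,0,0]]'; python3 -c "
from bench import ctrl
print(ctrl.close_job())"
```

```text
time: 37.95
position: [0.4666, -0.0912, 0.2078]
tool_rot: [-2.145, -2.292, -0.001]
ft_force: [-0.4, 1.0, 0.4]
grip_width: 0.599
grip_force: 0.0
the job is handed in; nothing more can be done
None
```

I handed the job in at about 38 s: by the final camera views all five heels stand upright in their matching bays and the jar and tape are where they were; no verdict came back on hand-in.

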